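# Centre a lens carrier on the index mark of a sprung stage

## Robot

A 6-joint arm with a two-finger parallel gripper is mounted at the origin on a cart in front of the work surface, level with it; the furniture and walls round the work are solid. World frame = base frame: x ahead of the robot, y to its left, z up, the work surface at z = 0. Lengths are in m, angles in rad, forces in N, time in s.
With the tool pointing down it reaches from about 0.375 to 0.9 m from the base axis. Payload 3.1 kg.
Tool frame: the origin (TCP) lies midway between the tips of the shut fingers; the grasp point (between the pads) lies 19 mm behind it; z points along the fingers, x is the direction in which the jaws open and shut, and the axes are right-handed (so a half turn about z gives the same grasp; the last joint's range is limited). The gripper opens to 87 mm and grips with 3 to 60 N. Pads are 19 mm wide; open, the fingers measure 117 mm over their backs; the gripper's body (75 mm by 190 mm) begins 51 mm behind the grasp point.
Start: joints at [-1.435, 0.527, 1.433, -0, 1.181, -0.178], TCP at [0.194, -0.594, 0.199] pointing down, gripper open.
Joint ranges: [-3.08, 3.08], [-0.75, 2.2], [0.22, 2.44], [-1.43, 4.57], [0, 2.65], [-2.85, 2.85]. Speed limits (rad/s): [2.79, 2.79, 3.14, 3.14, 3.14, 3.14].

## Interface

Orientations are given as a 3x3 rotation matrix whose columns are the frame's x, y, z axes.
In Python, from workcell import * gives the robot as it stands. Calls block until the motion is done:
- move_ptp(position, orientation): joint-space move of the TCP to a pose.
- move_linear(position, rot=None, feed=0.15): straight line of the TCP; rot=None keeps the orientation; feed is the mean speed in m/s.
- move_joints(angles): joint-space move.
- ungrasp() and grab(grasp_force=None): open the fingers fully, or close them until they stop; grasp_force is the grip in N (None keeps the last).
- sleep(seconds).
- ik(position, orientation): joint angles nearest the present ones, or None.
- sense(): the state.
- get_image(name): name is "side" or "top"; returns (picture, depth): 384x512x3 uint8, red, green, blue; 384x512 float32, m along the optical axis (not along the pixel's ray), 0 where there is no reading.
- calibration(name): a dict with "camera_matrix" (3x3 intrinsics, pixels), "distortion" ([k1, k2, p1, p2, k3] as OpenCV has them; the pictures are not rectified), "origin" and "rotation" of the camera in the world. Camera axes: x right, y down, z forward; pixel columns grow to the right and rows downward; lengths in m; the calibration is good to about 2 mm. A picture is of the moment at which its call begins. calibration takes no time and is no camera call.
A pose or a line that the arm cannot do raises Unreachable and nothing moves.
- sign_off(): hands the job in, once; it reports no verdict.
The state is a dict: "clock": time; "qpos": joint angles; "qd": joint speeds; "tau": joint torques, N m; "ee_pos": TCP position; "orientation": TCP orientation; "wrist_force": force on the tool from outside, world axes, zero at the start; "wrist_torque": the same for the moment, N m; "finger_gap": opening from 0.0 (shut) to 1.0 (fully open).
Only numpy, scipy, OpenCV 4.12 (cv2) and the standard library are available. Lean on these libraries where they do the work, as an engineer would, in place of code of your own. Each camera call takes 0.05 s, during which the arm holds its last target.

## Task

The lens carrier stands off to the left of the index mark on the sprung stage. With gentle taps on its ends, and without lifting or tipping it, slide it from its left end until it rests a few millimetres past the mark, let go of it there for a moment, then tap it back from its right end until its centre line is level with the mark; keep tapping lightly from either side if needed, and leave it there untouched. The platen gives under your push and springs back, so judge the position with the carrier released, and leave the other things on the bench alone.

Things in the scene. Friction and masses are not known exactly. Their poses are not given: they have to be found in the camera images.
- index_mark (a point): the fixed index mark, at the middle of the stage, 34 mm above the worktop (the height of the platen's upper face). Axes: x across the guide rails, y along them (the carrier slides along y; +y is its left end seen from the robot), z up. Two dark posts on the base, 62 mm to either side, carry pointers (top 54 mm above the worktop) that reach over the rails to within 32 mm of the middle line.
- carrier_center (a point): centre, half-way up, of the loose lens carrier: steel block 56 mm wide (x), 90 mm long (y), 30 mm high, 0.4 to 0.9 kg, with a round lens ring (44 mm across, 9 mm high) on top and a black line round its middle. Axes as the mark's; 15 mm above the platen's face. Tap its end faces, 45 mm from here along +y and -y. It starts 18 to 30 mm to the left (+y) of the mark. More than 15 N hurts the lens.
- stage_base: fixed base 140 x 250 mm, 16 mm high, origin mid-underside, axes as the mark's. Over it a platen 110 x 220 mm with rails 8 mm high, 58 mm apart inside, floats along y on springs (400 N/m, travel 20 mm), centred when not pushed. A push on the carrier takes the platen along until friction (1.5 to 7 N, differs each time) gives way and the carrier slides; on release both spring back that much.
- stopper: red rubber stopper standing on the bench, 31 mm across, 30 mm high, origin at its underside; leave alone
- crucible: white porcelain crucible, 39 mm across, 32 mm high, origin at its underside; leave alone
- dropper: small amber dropper bottle, 33 mm across, 76 mm high, origin at its underside; leave alone
Things that resemble listed ones, but are neither listed nor needed, are in the scene too. What is shaped like the part that bears carrier_center but yellow is not meant.

How it is judged:
On the way:
1. the carrier, let go and at rest, stands past the mark: its centre 1.5 to 12 mm to the right of it (y of carrier_center in the frame of index_mark between -0.012 and -0.0015 m and contact force between the fingers and carrier below 0.1 N and linear speed of carrier below 0.01 m/s), for 0.2 s.
At the end, for the whole second after the job is handed in: the carrier stands flat between the rails, at rest and released, its centre within 2 mm of the index mark along the rails (y of carrier_center in the frame of index_mark between -0.002 and 0.002 m and z of carrier_center in the frame of index_mark between 0.012 and 0.017 m and angle between carrier_center's own z axis and vertical below 0.05 rad and linear speed of carrier below 0.005 m/s); the robot touches nothing.
It fails at once if the carrier is pushed with more than 15 N (contact force between the fingers and carrier above 15 N).
It fails at once if the carrier is lifted (z of carrier_center in the frame of index_mark above 0.021 m).
It fails at once if the carrier is tipped (angle between carrier_center's own z axis and vertical above 0.15 rad).
It fails at once if the carrier is pushed far past the mark (more than 32 mm, spring travel included) (y of carrier_center in the frame of index_mark below -0.032 m).
It fails at once if a bystander is moved more than 10 mm (distance of any of stopper, crucible, dropper from where it was at the start of the episode above 0.01 m).
It also fails if it takes over 64 s, if anything falls off the work surface, if the arm or the gripper's body presses on something with over 40 N, if the wrist force passes 120 N, or if a joint passes its speed limit or range.

## Working session

There is one attempt and no reset: what is moved stays moved. The work goes in short steps, each a Python script; the robot and the scene stay as the last script left them, time stands still between calls to the robot, and variables do not carry over. Pictures are saved under pics/ and viewed, and the job is handed in when it is done.

```bash
mkdir -p pics; ls
python3 - <<'E'
from workcell import *
import cv2
for n in("top","side"):
    p,d=get_image(n); cv2.imwrite(f"pics/{n}0.png",p[:,:,::-1]); c=calibration(n); print(n,c)
s=sense();print(s['clock'],s['wrist_force'],s['finger_gap'])
E
```

```text
pics
top {'camera_matrix': array([[458.01676534,   0.        , 259.31258269],
       [  0.        , 458.01676534, 189.6334767 ],
       [  0.        ,   0.        ,   1.        ]]), 'distortion': array([-0.18704573,  0.        ,  0.        ,  0.        ,  0.        ]), 'origin': array([0.31665387, 0.05047569, 1.11595875]), 'rotation': array([[-3.67485816e-01, -9.09709894e-01,  1.93344469e-01],
       [-9.30028912e-01,  3.59598018e-01, -7.57330106e-02],
       [-6.31218664e-04, -2.07646753e-01, -9.78203674e-01]])}
side {'camera_matrix': array([[404.80413694,   0.        , 248.91433055],
       [  0.        , 404.80413694, 188.2491497 ],
       [  0.        ,   0.        ,   1.        ]]), 'distortion': array([-0.07298792,  0.        ,  0.        ,  0.        ,  0.        ]), 'origin': array([ 0.49362619, -0.89236092,  0.73880015]), 'rotation': array([[ 9.99444953e-01, -2.10576598e-02,  2.58139508e-02],
       [-3.33121193e-02, -6.24838843e-01,  7.80042770e-01],
       [-2.96316115e-04, -7.80469728e-01, -6.25193503e-01]])}
0.1 [ 0.30920487 -0.71311031 -0.34424528] 0.9986173890271572
```

View pics/top0.png

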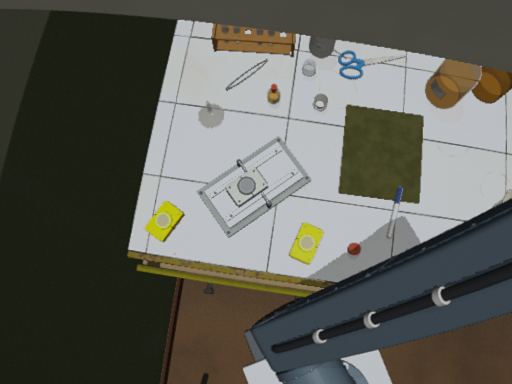

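View pics/side0.png

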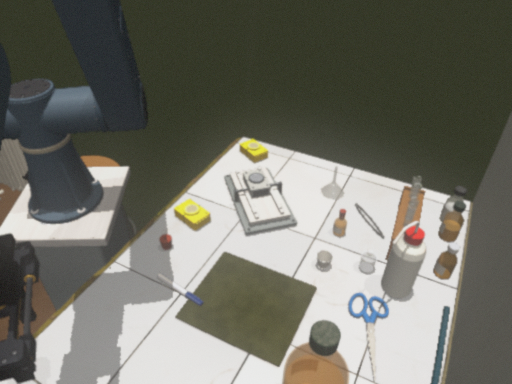

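The top view shows the grey steel carrier on the stage at about (247,186). Two yellow look-alikes sit at (164,221) and (307,243), and they are off the stage. The one on the stage is the one meant, and I'll confirm that in an enlarged crop.

```bash
cat > h.py <<'E'
import numpy as np,cv2
from workcell import *
def unproj(n,uv,z):
    c=calibration(n);uv=np.asarray(uv,float).reshape(-1,1,2)
    r=cv2.undistortPoints(uv,c['camera_matrix'],np.array(c['distortion'])).reshape(-1,2)
    r=np.c_[r,np.ones(len(r))]@np.array(c['rotation']).T; o=np.array(c['origin'])
    return o+r*((z-o[2])/r[:,2])[:,None]
def proj(n,P):
    c=calibration(n);P=np.asarray(P,float).reshape(-1,3);R=np.array(c['rotation']).T
    return cv2.projectPoints(P,cv2.Rodrigues(R)[0],-R@np.array(c['origin']),c['camera_matrix'],np.array(c['distortion']))[0].reshape(-1,2)
def rect(n,img,O,yaw,z,hx=.14,hy=.08,s=2500):
    """resample plane z as metric view: columns = stage -y..: right = -y? here u->stage y, v->stage x"""
    us=np.arange(-hx,hx,1/s);vs=np.arange(-hy,hy,1/s);U,V=np.meshgrid(us,vs)
    ey=np.array([-np.sin(yaw),np.cos(yaw)]);ex=np.array([np.cos(yaw),np.sin(yaw)])
    XY=np.asarray(O)[:2]+U[...,None]*ey+V[...,None]*ex
    P=np.dstack([XY,np.full(U.shape,z)])
    m=proj(n,P).reshape(U.shape+(2,)).astype(np.float32)
    return cv2.remap(img,m[...,0],m[...,1],cv2.INTER_CUBIC)
E
python3 - <<'E'
from h import *
i=cv2.imread('pics/top0.png')[125:245,185:325];cv2.imwrite('pics/c1.png',cv2.resize(i,None,fx=5,fy=5,interpolation=cv2.INTER_CUBIC))
i=cv2.imread('pics/side0.png')[130:245,205:315];cv2.imwrite('pics/c2.png',cv2.resize(i,None,fx=5,fy=5,interpolation=cv2.INTER_CUBIC))
E
```

```text
(no output)
```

View pics/c1.png

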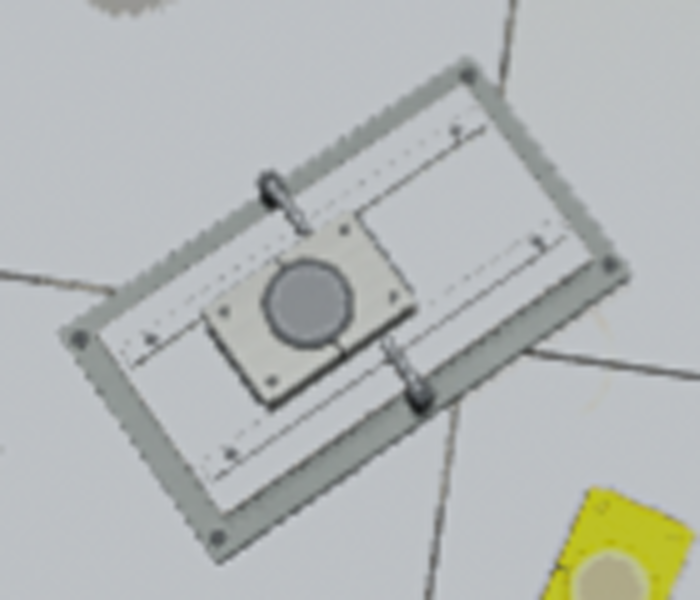

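View pics/c2.png

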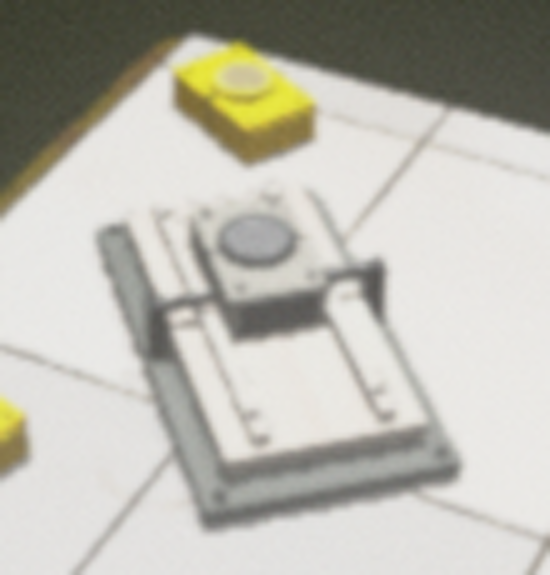

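Run:
```python
from h import *
f=lambda L:np.array(L,float)/5+[185,125]-0.4
b=unproj('top',f([(80,339),(467,74),(611,265),(218,538)]),.016)
print(b.round(4),b.mean(0)); d=[b[0]-b[1],b[3]-b[2]];print([np.linalg.norm(x) for x in d],[np.arctan2(-x[0],x[1]) for x in d], np.linalg.norm(b[0]-b[3]),np.linalg.norm(b[1]-b[2]))
c=unproj('top',f([(224,312),(344,230),(393,298),(272,381)]),.064)
print(c.mean(0)); d2=[c[0]-c[1],c[3]-c[2]];print([np.linalg.norm(x) for x in d2],[np.arctan2(-x[0],x[1]) for x in d2])
yaw=np.mean([np.arctan2(-x[0],x[1]) for x in d]);ey=np.array([-np.sin(yaw),np.cos(yaw)]);print('yaw',yaw,'ey',ey)
print('carrier y',(c.mean(0)-b.mean(0))[:2]@ey,'x',(c.mean(0)-b.mean(0))[:2]@[np.cos(yaw),np.sin(yaw)])
r=unproj('top',f([(307,305)]),.073)[0];print('ring',r,(r-b.mean(0))[:2]@ey)
for u in [(302,230),(392,343)]:
    t=unproj('top',f([u]),.054)[0];print('tip',(t-b.mean(0))[:2]@ey,(t-b.mean(0))[:2]@[ey[1],-ey[0]])
P=lambda x,y,z:np.r_[b.mean(0)[:2]+x*np.array([ey[1],-ey[0]])+y*ey,z]
for n in('top','side'):
    im=cv2.imread(f'pics/{n}0.png')
    im=rect(n,im,b.mean(0),yaw,.054); cv2.imwrite(f'pics/r_{n}.png',im)
```

```text
[[ 0.5807  0.1022  0.016 ]
 [ 0.6371 -0.126   0.016 ]
 [ 0.5192 -0.1551  0.016 ]
 [ 0.464   0.0737  0.016 ]] [ 0.55024167 -0.02631038  0.016     ]
[np.float64(0.23509295060206245), np.float64(0.2354340294952052)] [np.float64(0.2423983292139849), np.float64(0.23661760422026992)] 0.1201070000297786 0.12146729603435429
[ 0.5448842  -0.00600625  0.064     ]
[np.float64(0.06898351975362264), np.float64(0.06917931275730016)] [np.float64(0.23810096622080595), np.float64(0.23572617214689562)]
yaw 0.23950796671712743 ey [-0.23722467  0.97145481]
carrier y 0.02099546964358948 x -0.00038789619917849476
ring [ 0.54315844 -0.00492591  0.073     ] 0.02245436257128613
tip 0.001403744505608508 0.033485987941785825
tip -0.0017953411390927462 -0.03638534175840935
```

View pics/r_top.png

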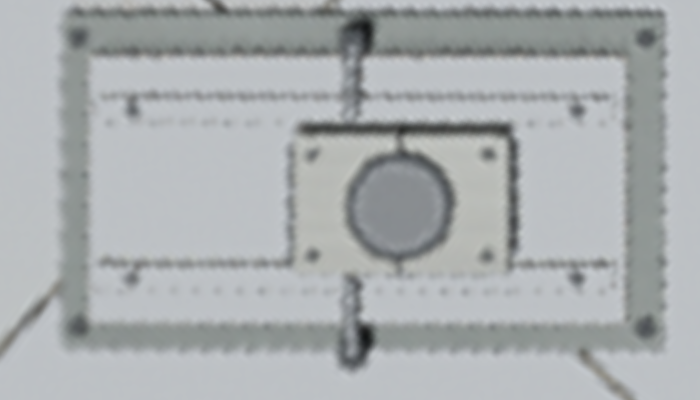

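View pics/r_side.png

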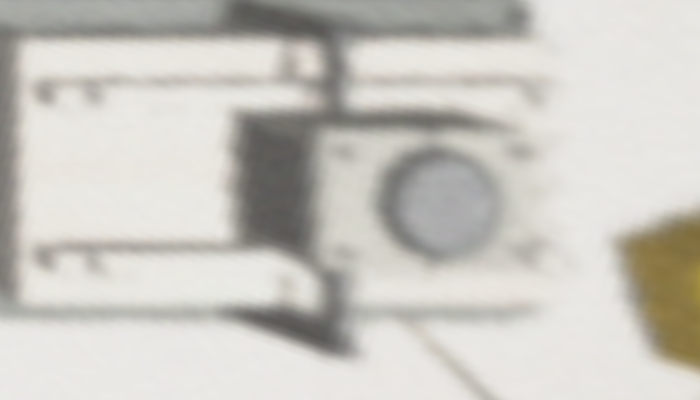

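The crop confirms it: grey steel, lens ring, black line, standing between the rails. In the stage frame it sits at y ≈ +21 mm, and the base screws and pointers agree to about 0.5 mm. Next I'll approach its left end with the fingers shut.

```bash
cat >> h.py <<'E'
O=np.array([0.55024,-0.02631]);YAW=0.2390
EY=np.array([-np.sin(YAW),np.cos(YAW)]);EX=np.array([np.cos(YAW),np.sin(YAW)])
def W(y,z,x=0.0): return np.r_[O+y*EY+x*EX,z]
def R(s): return np.array([[s*EX[0],s*EX[1],0],np.cross([0,0,-1],[s*EX[0],s*EX[1],0]),[0,0,-1]]).T
def st():
    s=sense();p=np.array(s['ee_pos']);return s['clock'],(p[:2]-O)@EY,p[2],np.array(s['wrist_force'])[:2]@EY,np.array(s['wrist_force'])
E
python3 - <<'E'
from h import *
grab(5)
q={s:ik(W(.095,.15),R(s)) for s in(1,-1)};print(q)
s=min((k for k in q if q[k] is not None),key=lambda k:abs(q[k][5]));print('s',s)
p=np.array(sense()['ee_pos']);
move_ptp(W(.095,.15),R(s));print(st())
move_linear(W(.095,.046),feed=.12);print(st())
t=st()
move_linear(W(.093,.046),feed=.03);a=st();print(a, sense()['finger_gap'])
for i in range(5): sleep(.02);print(st()[3])
p,d=get_image('side');cv2.imwrite('pics/s1.png',cv2.resize(p[100:260,180:340,::-1],None,fx=3.5,fy=3.5,interpolation=cv2.INTER_CUBIC))
E
```

```text
{1: array([-8.58531464e-02,  4.69406355e-01,  1.71619182e+00, -4.44089210e-16,
        9.55994479e-01, -3.24853146e-01]), -1: array([-8.58531464e-02,  4.69406355e-01,  1.71619182e+00, -4.44089210e-16,
        9.55994479e-01,  2.81673951e+00])}
s 1
(4.25, np.float64(0.09408930820865383), np.float64(0.15006940284287032), np.float64(-0.21709914791670124), array([-0.48209646, -0.3409169 , -0.19509244]))
(5.2667, np.float64(0.0947551961173836), np.float64(0.04651322374003552), np.float64(0.05986260083831582), array([-0.72306473, -0.11456587, -0.08940264]))
(5.5167, np.float64(0.09271589936542853), np.float64(0.046665015223592565), np.float64(-0.8881500958050959), array([-0.35937389, -1.00169817, -0.25345264])) 0.006063739323875561
0.47045989246738373
-0.5083673467005356
-0.4666530293153596
-0.24816440485626123
0.8873872324631057
```

View pics/s1.png

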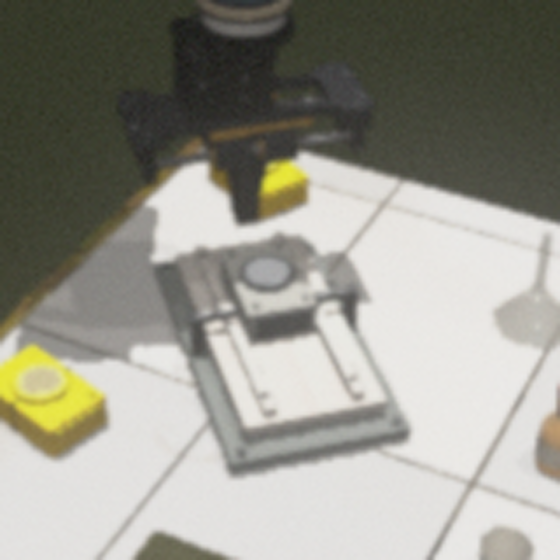

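The shut fingers are just left of the carrier's left end, clear of rails and pointers. Force noise is about 0.6 N. I'll push in small steps and watch the force.

```bash
cat >> h.py <<'E'
def rd(n=4):
    L=[]
    for i in range(n): a=st();L.append(a[3]);sleep(.02)
    return a[0],a[1],float(np.mean(L))
def push(ys,z=.046,feed=.02,lim=9.5,n=3):
    out=[]
    for y in ys:
        move_linear(W(y,z),feed=feed);c,yy,F=rd(n);out.append((yy,F));print(f"t{c:.2f} cmd{y*1e3:.1f} y{yy*1e3:.2f} F{F:.2f}")
        if abs(F)>lim: print('LIMIT');break
    return out
E
python3 - <<'E'
from h import *
push(np.arange(.080,.0565,-.002))
E
```

```text
t6.48 cmd80.0 y80.05 F0.30
t6.78 cmd78.0 y77.97 F-0.43
t7.08 cmd76.0 y75.93 F0.22
t7.38 cmd74.0 y73.89 F0.07
t7.68 cmd72.0 y71.93 F0.12
t7.98 cmd70.0 y69.91 F0.08
t8.28 cmd68.0 y67.91 F0.19
t8.58 cmd66.0 y65.90 F0.62
t8.88 cmd64.0 y63.91 F-0.19
t9.18 cmd62.0 y61.90 F0.76
t9.48 cmd60.0 y59.91 F0.45
t9.78 cmd58.0 y57.92 F-0.37
```

Run:
```python
from h import *
p,d=get_image('side');cv2.imwrite('pics/s2.png',cv2.resize(p[100:230,190:320,::-1],None,fx=4.5,fy=4.5,interpolation=cv2.INTER_CUBIC))
p,d=get_image('top');cv2.imwrite('pics/t2.png',cv2.resize(p[100:260,180:340,::-1],None,fx=3.5,fy=3.5,interpolation=cv2.INTER_CUBIC))
print(sense()['ee_pos'],st())
```

```text
[0.53650393 0.03002871 0.04598734] (9.9, np.float64(0.057989046286700645), np.float64(0.04598734215374906), np.float64(1.3320514071406147), array([-0.49595908,  1.25017852,  0.10086962]))
```

View pics/s2.png

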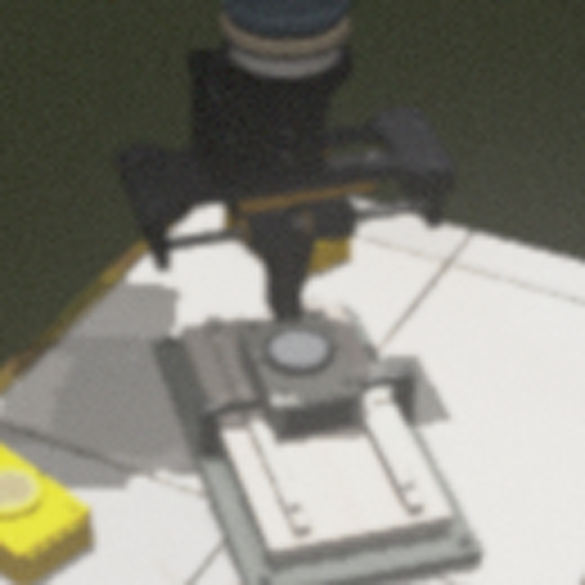

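View pics/t2.png

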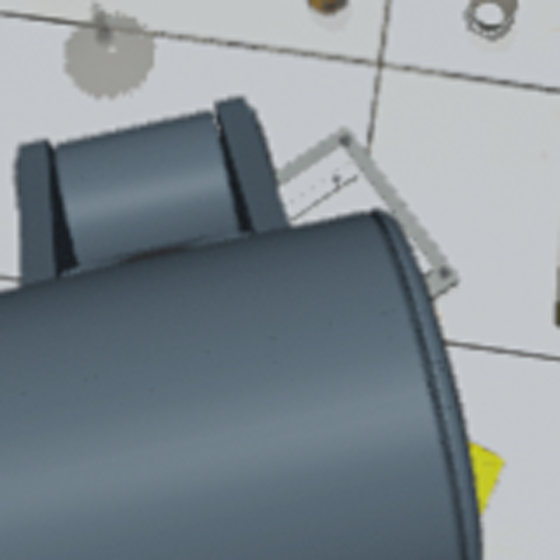

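Run:
```python
from h import *
p,d=get_image('side');cv2.imwrite('pics/side2.png',p[:,:,::-1])
a=rect('side',cv2.imread('pics/side0.png'),O,YAW,.064);b=rect('side',cv2.imread('pics/side2.png'),O,YAW,.064)
v=np.vstack([a[40:360],b[40:360]])
for y in(-.024,.021,.066): cv2.line(v,(int((y+.14)*2500),0),(int((y+.14)*2500),640),(0,0,255),1)
cv2.imwrite('pics/v.png',v[:600]);
import numpy as np
L=[st() for i in range(1)]
F=[]
for i in range(8): sleep(.01);F.append(st()[4])
print(np.mean(F,0),np.std(F,0), st()[0])
# depth near tip
u=proj('side',[W(.058,.046),W(.066,.064),W(-.024,.064)]);print(u,[d[int(q[1]),int(q[0])] for q in u])
```

```text
[0.13904028 0.178686   0.24252844] [0.29074939 0.65402281 0.43471257] 10.0167
[[253.24276433 175.42764335]
 [252.50196233 168.7223281 ]
 [261.79224197 187.79110892]] [np.float32(1.1153551), np.float32(1.1251347), np.float32(1.0861127)]
```

View pics/v.png

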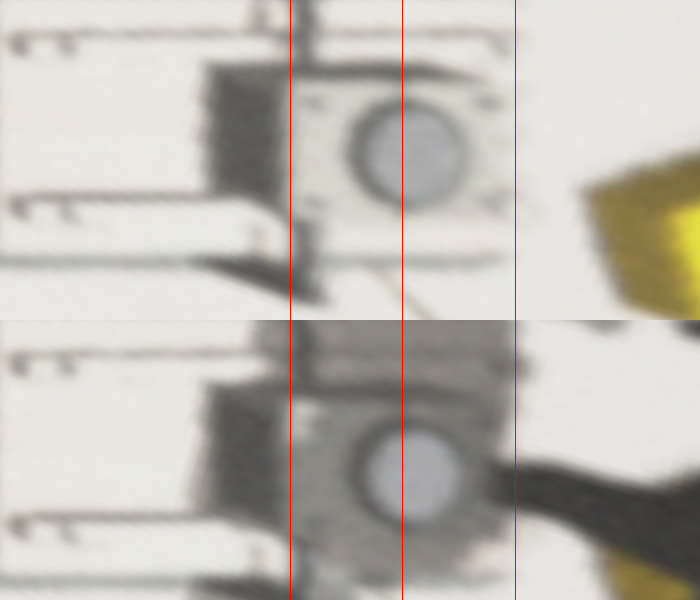

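Run:
```python
from h import *
p,d=get_image('side');np.save('d2.npy',d)
c=calibration('side')
v,u=np.mgrid[130:205,215:295]
r=cv2.undistortPoints(np.dstack([u,v]).reshape(-1,1,2).astype(float),c['camera_matrix'],c['distortion']).reshape(-1,2)
P=np.c_[r,np.ones(len(r))]*d[v,u].reshape(-1,1)@np.array(c['rotation']).T+c['origin']
sy=((P[:,:2]-O)@EY).reshape(v.shape);sx=((P[:,:2]-O)@EX).reshape(v.shape);z=P[:,2].reshape(v.shape)
for col in (248,252,254,256,258,261):
    print('col',col)
    for row in range(150,196,2): print(row,f"x{sx[row-130,col-215]*1e3:.0f} y{sy[row-130,col-215]*1e3:.0f} z{z[row-130,col-215]*1e3:.0f}",end=' | ')
    print()
i=p[130:205,215:295,::-1];cv2.imwrite('pics/s3.png',cv2.resize(i,None,fx=7,fy=7,interpolation=cv2.INTER_NEAREST))
```

```text
col 248
150 x-25 y21 z160 | 152 x-26 y20 z155 | 154 x-25 y23 z147 | 156 x-18 y48 z123 | 158 x-18 y49 z115 | 160 x-15 y60 z101 | 162 x22 y194 z-3 | 164 x18 y179 z0 | 166 x16 y171 z-1 | 168 x13 y160 z-1 | 170 x-2 y106 z32 | 172 x-16 y56 z63 | 174 x-19 y46 z63 | 176 x-22 y36 z65 | 178 x-25 y22 z68 | 180 x-26 y21 z62 | 182 x-28 y11 z63 | 184 x-30 y4 z62 | 186 x-33 y-5 z62 | 188 x-32 y-3 z54 | 190 x-32 y-3 z47 | 192 x-32 y-3 z40 | 194 x-35 y-11 z40 | 
col 252
150 x-15 y20 z159 | 152 x-16 y18 z154 | 154 x-15 y21 z146 | 156 x-6 y51 z119 | 158 x-7 y48 z114 | 160 x-7 y48 z107 | 162 x-7 y48 z101 | 164 x-6 y51 z92 | 166 x-7 y47 z88 | 168 x-6 y50 z78 | 170 x-7 y48 z74 | 172 x-5 y55 z61 | 174 x-10 y37 z68 | 176 x-14 y24 z71 | 178 x-15 y17 z70 | 180 x-17 y12 z67 | 182 x-19 y5 z66 | 184 x-20 y1 z62 | 186 x-22 y-7 z62 | 188 x-25 y-17 z63 | 190 x-27 y-24 z62 | 192 x-26 y-21 z53 | 194 x-27 y-22 z47 | 
col 254
150 x-10 y20 z158 | 152 x-10 y20 z152 | 154 x-9 y21 z145 | 156 x-1 y49 z119 | 158 x-1 y49 z112 | 160 x-0 y50 z105 | 162 x-1 y50 z98 | 164 x-1 y48 z93 | 166 x-1 y48 z86 | 168 x-0 y51 z77 | 170 x-1
[... 824 characters left out ...]
6 x46 y161 z-1 | 168 x26 y97 z40 | 170 x13 y56 z64 | 172 x11 y49 z63 | 174 x6 y32 z69 | 176 x2 y20 z71 | 178 x-0 y11 z71 | 180 x-2 y4 z70 | 182 x-4 y-2 z68 | 184 x-5 y-4 z63 | 186 x-8 y-14 z64 | 188 x-9 y-20 z62 | 190 x-9 y-20 z55 | 192 x-10 y-24 z52 | 194 x-10 y-22 z43 | 
col 261
150 x9 y18 z156 | 152 x10 y21 z148 | 154 x63 y188 z24 | 156 x63 y187 z17 | 158 x63 y188 z9 | 160 x65 y192 z-2 | 162 x62 y182 z-2 | 164 x59 y173 z-4 | 166 x55 y159 z-1 | 168 x34 y94 z40 | 170 x22 y56 z62 | 172 x19 y46 z63 | 174 x16 y37 z63 | 176 x11 y21 z69 | 178 x9 y12 z69 | 180 x6 y5 z68 | 182 x7 y5 z61 | 184 x2 y-9 z65 | 186 x1 y-15 z63 | 188 x-2 y-22 z62 | 190 x-2 y-22 z55 | 192 x-2 y-25 z51 | 194 x-2 y-25 z43 |
```

View pics/s3.png

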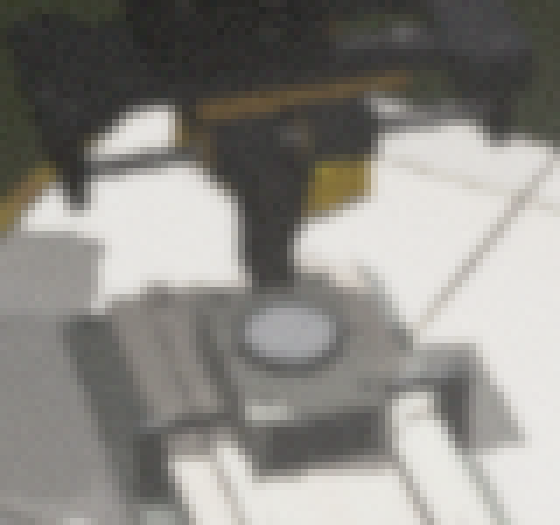

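```bash
python3 - <<'E'
from h import *
print(proj('side',[W(.0927,.0467),W(.0927-.0095,.0467),W(.088,.064),W(.083,.064)]))
print(proj('side',[W(.066,.064,-.028),W(.066,.064,.028),W(-.024,.064,-.028),W(-.024,.064,.028),W(.0205,.073)]))
print(proj('top',[W(.066,.064,-.028),W(.066,.064,.028),W(-.024,.064,-.028),W(-.024,.064,.028),W(.0205,.073)]))
b=cv2.imread('pics/side2.png')
for n,f in(('side','side0'),('side','side2'),('top','top0')):
    i=cv2.imread(f'pics/{f}.png');u=proj(n,[W(y,.064,x) for y,x in((.066,-.028),(.066,.028),(-.024,.028),(-.024,-.028))])
    m=u.mean(0).astype(int)-45;i=cv2.resize(i[m[1]:m[1]+90,m[0]:m[0]+90],None,fx=6,fy=6,interpolation=cv2.INTER_CUBIC)
    cv2.polylines(i,[((u-m+.5)*6).astype(int)],True,(0,0,255),1);cv2.imwrite(f'pics/o_{f}.png',i)
E
python3 -c "
import cv2,numpy as np
cv2.imwrite('pics/oo.png',cv2.resize(np.hstack([cv2.imread(f'pics/o_{f}.png') for f in('side0','side2')]),(800,400)))"
```

```text
[[249.94534904 168.35051896]
 [250.83388025 170.20358225]
 [250.39530458 164.39980389]
 [250.86879603 165.37128414]]
[[242.96795321 170.29161972]
 [261.93759491 167.17078095]
 [251.70819105 189.56392593]
 [271.76381963 186.03789916]
 [257.09801776 175.4564384 ]]
[[237.23002049 205.91351037]
 [223.70338024 186.76008041]
 [268.65682265 184.17024463]
 [254.96645974 165.39477427]
 [246.2403977  184.5073838 ]]
```

View pics/oo.png

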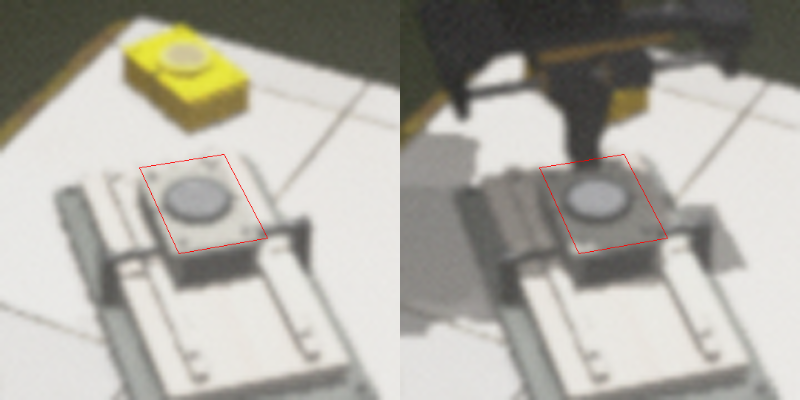

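View pics/o_top0.png

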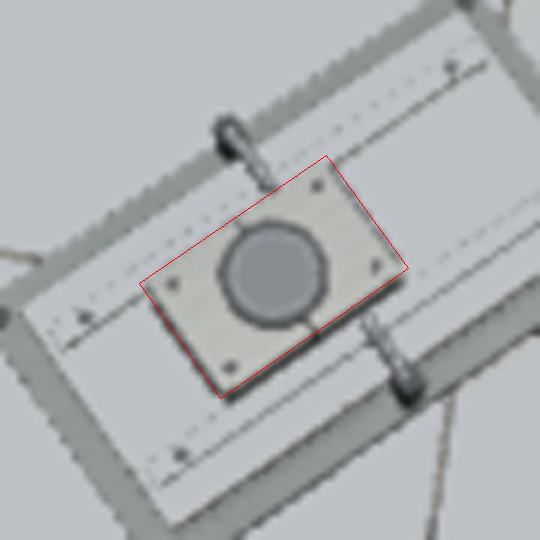

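The side view shows the carrier has not moved. The finger tip appears about 18 mm above the reported TCP (seen at row ~163, predicted at row 168–170), so it passed over the carrier. I'll back off and measure the real tip height.

Run:
```python
from h import *
move_linear(W(.058,.060),feed=.1)
move_linear(W(.125,.060),feed=.15)
p,d=get_image('side');cv2.imwrite('pics/side3.png',p[:,:,::-1]);s=st();print(s)
c=calibration('side')
v,u=np.mgrid[140:180,235:265]
r=cv2.undistortPoints(np.dstack([u,v]).reshape(-1,1,2).astype(float),c['camera_matrix'],c['distortion']).reshape(-1,2)
P=np.c_[r,np.ones(len(r))]*d[v,u].reshape(-1,1)@np.array(c['rotation']).T+c['origin']
sy=((P[:,:2]-O)@EY);sx=((P[:,:2]-O)@EX);z=P[:,2]
m=(abs(sy-(s[1]-.0095))<.012)&(z>.03)&(abs(sx)<.03)
print(m.sum(),np.percentile(z[m],[0,2,5,10]),sx[m].min(),sx[m].max(),np.median(sy[m]))
uu=proj('side',[W(s[1]-.0095,s[2])])[0];print(uu)
i=p[120:190,210:300,::-1];i=cv2.resize(i,None,fx=7,fy=7,interpolation=cv2.INTER_NEAREST);cv2.circle(i,(int((uu[0]-210+.5)*7),int((uu[1]-120+.5)*7)),4,(0,0,255),-1);cv2.imwrite('pics/s4.png',i)
```

```text
(11.0083, np.float64(0.12442212830257031), np.float64(0.059911271185230694), np.float64(-0.3825904565119072), array([ 0.07046955, -0.37661328,  0.68537679]))
143 [0.03036484 0.03087772 0.03174656 0.03274864] -0.02919013059537358 0.02520118718874 0.11435279507765876
[247.90033687 160.42460383]
```

View pics/s4.png

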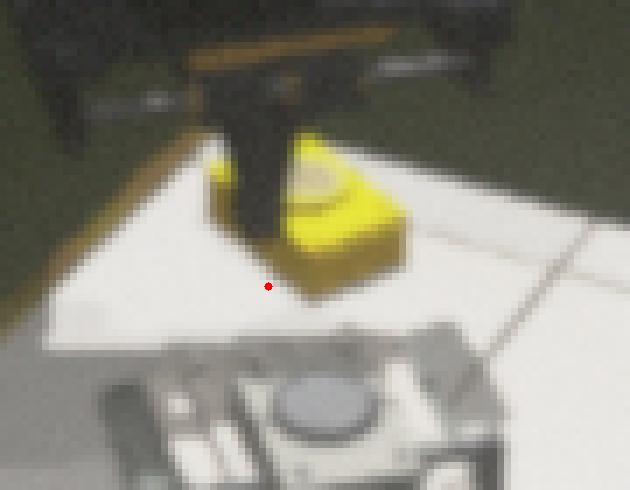

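Run:
```python
from h import *
for z in (.06,.07,.075,.08,.085): print(z,proj('side',[W(.1149,z),W(.1339,z)]))
i=cv2.imread('pics/side3.png').sum(2)
for c in range(243,252): print(c,i[146:162,c])
```

```text
0.06 [[247.90229457 160.40387519]
 [246.19422673 156.88664303]]
0.07 [[247.89599955 157.58573626]
 [246.17922715 154.08460228]]
0.075 [[247.89283009 156.16569674]
 [246.17167663 152.67283482]]
0.08 [[247.88964589 154.73827809]
 [246.16409204 151.25383935]]
0.085 [[247.88644687 153.30343053]
 [246.15647322 149.82756799]]
243 [241 203 197 189 220 219 263 357 500 623 667 682 687 688 686 688]
244 [193 173 176 173 191 183 217 263 393 541 637 670 684 689 689 690]
245 [171 176 179 181 183 188 176 200 283 421 551 638 672 686 686 690]
246 [168 172 187 176 182 176 201 193 240 318 422 554 650 679 686 688]
247 [163 174 169 183 188 182 191 210 237 273 332 458 587 650 679 688]
248 [179 178 186 190 192 189 195 205 239 268 310 382 475 572 660 680]
249 [185 190 210 199 199 217 210 224 266 290 293 312 363 455 585 665]
250 [275 297 306 265 277 321 312 298 271 285 292 291 313 368 499 632]
251 [439 458 435 368 378 442 447 407 344 298 287 294 301 325 412 549]
```

The edge is at row 154.5, which puts the real tip at z ≈ 0.080 with the reported TCP at 0.060. The tip is about 19–20 mm above the reported TCP, and depth agrees at about 18 mm. I'll go to a reported z of 0.030, so the tip is at about 0.049, descending slowly while watching Fz.

Run:
```python
from h import *
move_linear(W(.092,.048),feed=.1)
for z in (.042,.036,.030):
    move_linear(W(.092,z),feed=.05); F=np.mean([st()[4][2] for i in range(1)]+[ (sleep(.02),st()[4][2])[1] for i in range(2)]);print(z,F)
    if abs(F)>3: break
else:
    move_linear(W(.080,.030),feed=.04)
    push(np.arange(.078,.0655,-.002),z=.030)
```

```text
0.042 -0.07078547478835878
0.036 -0.14766261312281267
0.03 0.04901316756424845
t13.14 cmd78.0 y78.02 F0.42
t13.44 cmd76.0 y75.99 F0.50
t13.74 cmd74.0 y74.04 F1.05
t14.04 cmd72.0 y72.08 F1.95
t14.34 cmd70.0 y70.08 F2.67
t14.64 cmd68.0 y68.14 F2.97
t14.94 cmd66.0 y65.98 F3.64
```

Run:
```python
from h import *
push(np.arange(.064,.0455,-.002),z=.030,lim=8.5)
```

```text
t15.24 cmd64.0 y63.88 F3.20
t15.54 cmd62.0 y61.87 F2.93
t15.84 cmd60.0 y59.88 F2.95
t16.14 cmd58.0 y57.87 F3.23
t16.44 cmd56.0 y55.87 F3.28
t16.74 cmd54.0 y53.87 F2.92
t17.04 cmd52.0 y51.88 F3.57
t17.34 cmd50.0 y49.88 F2.73
t17.64 cmd48.0 y47.87 F3.03
t17.94 cmd46.0 y45.85 F2.68
```

Sliding friction is about 3.05 N, so the platen gives about 7.6 mm. Pushing to TCP y = 41.5 mm should leave the carrier resting near −6 mm.

Run:
```python
from h import *
push([.044,.0415],z=.030,lim=8.5)
move_linear(W(.056,.030),feed=.02);print(rd())
sleep(.3)
move_linear(W(.075,.030),feed=.1)
p,d=get_image('side');cv2.imwrite('pics/side4.png',p[:,:,::-1]);print(st()[0])
a=rect('side',cv2.imread('pics/side0.png'),O,YAW,.064);b=rect('side',cv2.imread('pics/side4.png'),O,YAW,.064)
t=a[130:275,345:545]  # ring + line region
g=cv2.matchTemplate(cv2.cvtColor(b,6),cv2.cvtColor(t,6),cv2.TM_CCOEFF_NORMED);_,mx,_,l=cv2.minMaxLoc(g);print('shift mm',(l[0]-345)/2.5,(l[1]-130)/2.5,mx)
cv2.imwrite('pics/v4.png',np.vstack([a[40:340],b[40:340]]))
```

```text
t18.24 cmd44.0 y43.87 F2.65
t18.57 cmd41.5 y41.33 F2.78
(19.5083, np.float64(0.055847689764635784), 0.26128894521315427)
20.2167
shift mm 10.4 44.4 0.5626322627067566
```

View pics/v4.png

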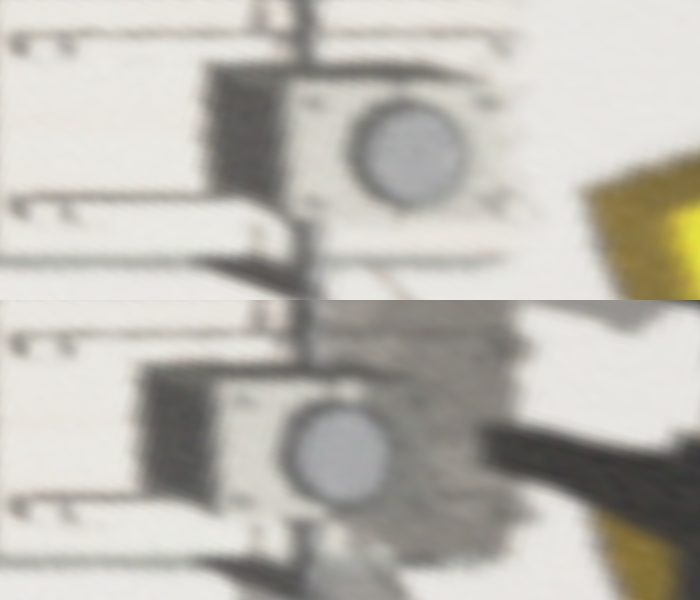

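The released carrier has shifted by about 27.5 mm and rests at y ≈ −6.5 mm, inside the required window. Now over to the right end.

Run:
```python
from h import *
move_linear(W(.075,.088),feed=.15)
move_linear(W(-.078,.088),feed=.2)
move_linear(W(-.078,.044),feed=.12)
for z in (.036,.030):
    move_linear(W(-.078,z),feed=.05); F=np.mean([(sleep(.02),st()[4][2])[1] for i in range(3)]);print(z,F)
    if abs(F)>3: break
else:
    b=rd(6);print(b)
    push([-.066,-.064,-.062,-.060,-.058,-.056,-.054,-.052,-.050,-.049],z=.030,lim=8.5)
```

```text
0.036 -0.1916092351381924
0.03 -0.03016885938317282
(22.9417, np.float64(-0.07801597085029775), 0.0948525450778795)
t23.74 cmd-66.0 y-66.08 F-0.03
t24.04 cmd-64.0 y-63.96 F-0.10
t24.34 cmd-62.0 y-62.08 F-1.00
t24.64 cmd-60.0 y-60.16 F-1.46
t24.94 cmd-58.0 y-58.19 F-2.44
t25.24 cmd-56.0 y-56.05 F-2.64
t25.54 cmd-54.0 y-53.93 F-2.37
t25.84 cmd-52.0 y-51.97 F-3.49
t26.14 cmd-50.0 y-49.92 F-2.61
t26.44 cmd-49.0 y-49.02 F-2.88
```

Run:
```python
from h import *
move_linear(W(-.062,.030),feed=.02);sleep(.2)
move_linear(W(-.078,.030),feed=.08)
move_linear(W(-.078,.15),feed=.2)
q=np.array(sense()['qpos']);q[0]-=.9;move_joints(q)
for n in('top','side'):
    p,d=get_image(n);cv2.imwrite(f'pics/{n}5.png',p[:,:,::-1])
print(st()[0])
im=cv2.imread('pics/top5.png')
cv2.imwrite('pics/r5.png',np.vstack([rect('top',im,O,YAW,.064,.11,.05,3500),rect('side',cv2.imread('pics/side5.png'),O,YAW,.064,.11,.035,3500)])[:600])
```

```text
30.4833
```

View pics/r5.png

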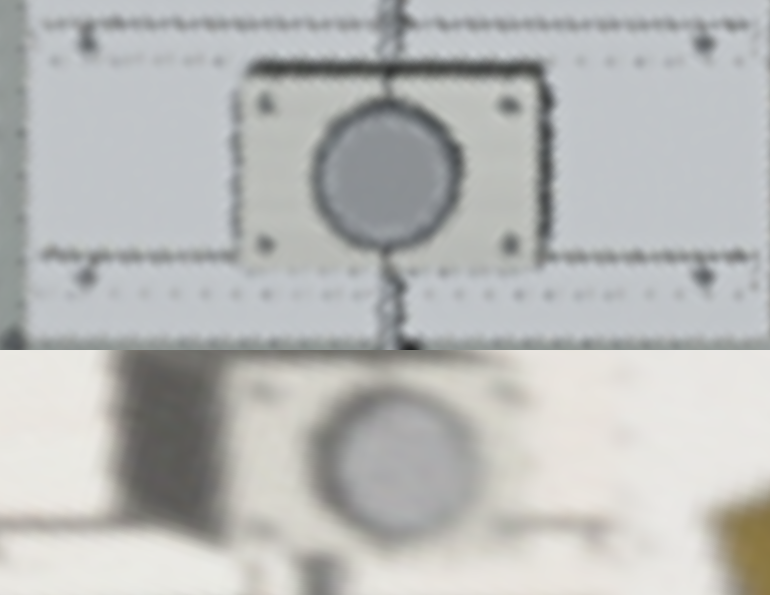

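Run:
```python
from h import *
def blob(im,z,y,x,w=.006,s=6000):
    r=cv2.cvtColor(rect('top',im,W(y,0,x)[:2],YAW,z,w,w,s),6).astype(float)
    k=np.clip(np.median(r)-15-r,0,None);m=k.sum();V,U=np.mgrid[:r.shape[0],:r.shape[1]]
    return y+(k*U).sum()/m/s-w, x+(k*V).sum()/m/s-w
for f in('top0','top5'):
    im=cv2.imread(f'pics/{f}.png');yc=.021 if f=='top0' else .0005
    B=[blob(im,.016,y,x,.005) for y in(.1175,-.1175) for x in(.0605,-.0605)]
    C=[blob(im,.064,yc+y,x,.005) for y in(.0345,-.0345) for x in(.0205,-.0205)]
    print(f,'base',np.mean(B,0)*1e3,'carrier',np.mean(C,0)*1e3);print(np.round(np.array(B+C)*1e3,1).tolist())
im=cv2.imread('pics/top5.png')
a=rect('top',im,O,YAW,.054,.03,.075,5000);a=a.copy()
for dy in range(-2,3): cv2.line(a,(150+dy*25,0),(150+dy*25,6 if dy else 14),(0,0,255),1)
b=rect('top',im,O,YAW,.064,.03,.075,5000)
cv2.imwrite('pics/tips.png',cv2.resize(np.hstack([a,b]),(480,600)))
```

```text
top0 base [0.48881562 0.12358708] carrier [20.95739181 -0.05703049]
[[117.9, 60.2], [118.0, -59.8], [-116.8, 60.0], [-117.2, -59.9], [55.3, 20.2], [55.9, -20.3], [-13.6, 19.9], [-13.8, -20.0]]
top5 base [0.45938366 0.13996362] carrier [ 0.71401388 -0.09969169]
[[117.9, 60.3], [118.0, -59.8], [-116.8, 60.0], [-117.2, -59.9], [35.8, 19.9], [35.4, -19.9], [-34.2, 19.8], [-34.1, -20.2]]
```

View pics/tips.png

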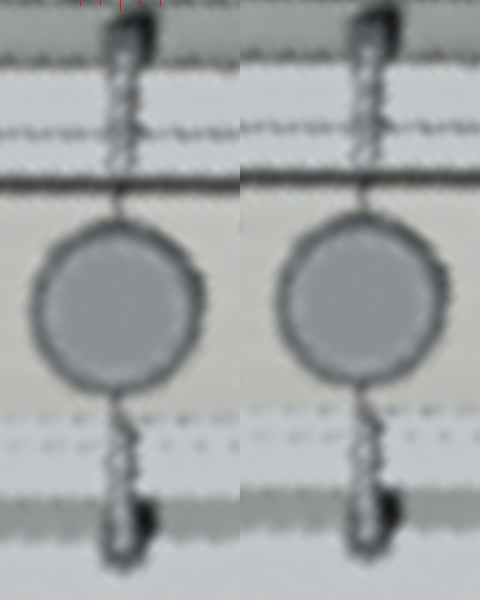

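Three top-view measurements put the carrier within about 0.5 mm of the mark:

| Feature | y (mm) |
|---|---|
| Carrier screws | +0.71 |
| Base screws | +0.46 |
| Pointers | about +0.3 |

That leaves the carrier about +0.25 mm off the base centre, flat between the rails, with the arm clear. I'm handing in.

Run:
```python
from h import *
print(st(),max(abs(np.array(sense()['qd']))));sign_off()
```

```text
(30.4833, np.float64(-0.40187836585463066), np.float64(0.1492682563683597), np.float64(-0.4472573706620269), array([-0.62984497, -0.6138087 , -0.89110638])) 0.0024150534834106205
the job is handed in; nothing more can be done
```

I slid the carrier from its left end past the mark, let it go, then tapped it back from its right end, and handed the job in at about 30.5 s of the 64 s. It was left about 0.3 mm from the mark, within the 2 mm limit.

- **Past the mark:** the released carrier rested at about y = −6.5 mm, inside the required window. This came from comparing side-camera pictures by eye, because my automatic template match failed (score 0.56, implausible shift). The force readings predicted −6.6 mm.
- **Final position:** the top camera put the carrier about +0.25 mm from the base centre. The pointers gave +0.2 to +0.5 mm.
- **Condition at the end:** the carrier was flat between the rails, with the arm clear and still. The averaged push force never read above 3.7 N, against the 15 N limit.
- **Disagreement found:** with the fingers shut, their tips sat about 19 mm above the reported TCP. My first pass therefore went over the carrier without moving it. I corrected the height after measuring it in the side picture.
- **Not checked:** I did not measure the stopper, crucible or dropper again afterwards. I never worked near them at low height.

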